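# Re-sort the colour-coded flasks

## Robot

A 6-joint arm with a two-finger parallel gripper is mounted at the origin on the work surface. World frame = base frame: x ahead of the robot, y to its left, z up, the work surface at z = 0. Lengths are in m, angles in rad, forces in N, time in s.
With the tool pointing down it reaches from about 0.35 to 0.85 m from the base axis. Payload 8.1 kg.
Tool frame: the origin (TCP) lies at the very end of the fingers, on their centre line; the grasp point (between the pads) lies 19 mm behind it; z points along the fingers, y is the line along which they close (so a half turn about z gives the same grasp; the last joint's range is limited). The gripper opens to 93 mm and grips with 3 to 60 N. Pads are 15 mm wide; open, the fingers measure 128 mm over their backs; the gripper's body (75 mm by 188 mm) begins 65 mm behind the grasp point.
Start: joints at [-1.269, 0.13, 1.488, -0, 1.523, -0.085], TCP at [0.226, -0.556, 0.219] pointing down, gripper open.
Joint ranges: [-2.96, 2.96], [-0.89, 2.26], [0.02, 2.5], [-1.34, 4.48], [0, 2.73], [-2.66, 2.66]. Speed limits (rad/s): [2.39, 2.39, 2.79, 3.14, 3.14, 3.14].

## Interface

Orientations are given as a rotation vector (axis times angle).
In Python, from plant import robot gives the robot as it stands.
- The arm moves only by the tool play_rows, never from a script. Its argument "deltas" is one flat list of numbers, 5 for each row, row after row: the shift along the tool's x, y, z in mm, then the turn about the tool's z in degrees, then the finger opening in mm, from 0 to 93. A call has 1 to 10 rows; each row shifts and turns the commanded pose from where the row before left it, along the tool's axes as they then stand; what a row does not reach is not made up. A row lasts 1/12 s, in which the tool goes at most 41.7 mm and 7.16 degrees, less where a joint would pass 70% of its speed; a pose out of reach is approached as far as the arm can. A call with a gripper value outside its range is refused whole. The fingers move at their own pace and stop on an object; "newtons" is the grip in N (left out, the last holds). Time passes only in rows, so rows that do not move let the fingers close. It gives the time, the measured TCP pose, the force, the opening and the grip force at its end, in the units of the state.
- robot.read_state(): the state, without advancing time (a new reading comes with each control period).
- robot.read_camera(name): name is "scene" or "top" or "wrist"; returns a dict with "pixels" (400x640x3 uint8, blue, green, red), "mtx" (3x3 intrinsics, pixels), "eye" and "rotation" of the camera in the world. Camera axes: x right, y up, looking along -z (the intrinsics and any distortion apply to the point x, -y, -z); pixel columns grow to the right and rows downward; lengths in m; the calibration is good to about 2 mm. The wrist camera is an equidistant fisheye: a pixel r from the principal point sees the ray r / f radians off the axis. A picture is of the moment at which its call begins. There is no depth.
- robot.close_job(): hands the job in; it is judged then, once.
The state is a dict: "t": time; "q": joint angles; "dq": joint speeds; "joint_torque": joint torques, N m; "tool_pos": TCP position; "orientation": TCP orientation; "force": force on the tool from outside, world axes, zero at the start; "wrist_torque": the same for the moment, N m; "opening": finger opening in m; "gripper_force": force on a finger pad.
Only numpy, scipy, OpenCV 4.12 (cv2) and the standard library are available. Lean on these libraries where they do the work, as an engineer would, in place of code of your own. Each camera call takes 0.05 s, during which the arm holds its last target. There are 200 camera calls.

## Task

Four capped flasks stand in the wrong drip dishes: move each one to the dish of its own cap's colour, so that it stands upright and flat inside the rim. The only free spot is the white dish, so use it for parking and leave it empty at the end; never stand a flask on the bare bench, tip one over or drop it, and leave the little amber jar standing where it is.

Things in the scene. Friction and masses are not known exactly. Their poses are not given: they have to be found in the camera images.
- flask_red: Conical glass flask, upright, red cap and red band round the body; about 110 g, round about its axis. Base 64 mm across, narrowing to a straight neck 26 mm across from 74 to 100 mm above the base; the cap, fixed on it, is a plain cylinder 30 mm across from 100 to 125 mm (the top). Origin: centre of the underside; z up. Hold it by cap and neck from above.
- flask_yellow: Conical glass flask, upright, yellow cap and yellow band round the body; about 110 g, round about its axis. Base 64 mm across, narrowing to a straight neck 26 mm across from 74 to 100 mm above the base; the cap, fixed on it, is a plain cylinder 30 mm across from 100 to 125 mm (the top). Origin: centre of the underside; z up. Hold it by cap and neck from above.
- flask_green: Conical glass flask, upright, green cap and green band round the body; about 110 g, round about its axis. Base 64 mm across, narrowing to a straight neck 26 mm across from 74 to 100 mm above the base; the cap, fixed on it, is a plain cylinder 30 mm across from 100 to 125 mm (the top). Origin: centre of the underside; z up. Hold it by cap and neck from above.
- flask_blue: Conical glass flask, upright, blue cap and blue band round the body; about 110 g, round about its axis. Base 64 mm across, narrowing to a straight neck 26 mm across from 74 to 100 mm above the base; the cap, fixed on it, is a plain cylinder 30 mm across from 100 to 125 mm (the top). Origin: centre of the underside; z up. Hold it by cap and neck from above.
- dish_red: Shallow round red plastic drip dish, fixed to the bench: the place of the red-capped flask; at the start a flask of another colour stands in it. 92 mm outside, 84 mm inside the rim, flat floor 8 mm above the bench, rim top 14 mm above the bench. Origin: centre of its underside, on the bench; z up.
- dish_yellow: Shallow round yellow plastic drip dish, fixed to the bench: the place of the yellow-capped flask; at the start a flask of another colour stands in it. 92 mm outside, 84 mm inside the rim, flat floor 8 mm above the bench, rim top 14 mm above the bench. Origin: centre of its underside, on the bench; z up.
- dish_green: Shallow round green plastic drip dish, fixed to the bench: the place of the green-capped flask; at the start a flask of another colour stands in it. 92 mm outside, 84 mm inside the rim, flat floor 8 mm above the bench, rim top 14 mm above the bench. Origin: centre of its underside, on the bench; z up.
- dish_blue: Shallow round blue plastic drip dish, fixed to the bench: the place of the blue-capped flask; at the start a flask of another colour stands in it. 92 mm outside, 84 mm inside the rim, flat floor 8 mm above the bench, rim top 14 mm above the bench. Origin: centre of its underside, on the bench; z up.
- dish_white: Shallow round white plastic drip dish, fixed to the bench: the spare dish, which no flask belongs to: empty at the start. 92 mm outside, 84 mm inside the rim, flat floor 8 mm above the bench, rim top 14 mm above the bench. Origin: centre of its underside, on the bench; z up.
- jar: Small amber glass jar with silver lid, 40 mm across and 60 mm tall, standing loose among the dishes; to be left standing where it is. Origin: centre of its underside; z up.
There are look-alikes about, which are no part of the job. What is shaped like the flask_red but purple is not meant. What is shaped like the flask_green but purple is not meant.

How it is judged:
By the outcome, as a careful person would: the job done as asked, in the order asked, and still so for the second after the job is handed in, with the robot touching nothing.
It also fails if it takes over 144 s, if anything falls off the work surface, if the arm or the gripper's body presses on something with over 40 N, if the wrist force passes 120 N, or if a joint passes its speed limit or range.

## Working session

There is one attempt and no reset: what is moved stays moved. The work goes in short steps, Python scripts to look and compute and a tool call to move; the robot and the scene stay as the last step left them, time stands still between calls to the robot, and variables do not carry over. Pictures are saved under pics/ and viewed, at most 14 in all, crops included, and the job is handed in when it is done.

Besides the shell and the picture viewer there is one more tool, called as name(argument=value, ...) on one line, values as JSON. play_rows: Moves the arm, as the interface text tells. Its arguments: {"type":"object","properties":{"deltas":{"type":"array"},"newtons":{"type":"number"}},"required":["deltas"]}

```bash
ls; mkdir -p pics
cat > h.py <<'E'
import numpy as np, cv2
from scipy.spatial.transform import Rotation as R
from plant import robot
def snap(n):
    c=robot.read_camera(n); c={k:(np.array(v) if k!='name' else v) for k,v in c.items()}
    return c
def ray(c,u,v):
    K=c['mtx']; d=np.array([(u-K[0,2])/K[0,0],-(v-K[1,2])/K[1,1],-1.]); return c['rotation']@d
def hit(c,u,v,z):
    d=ray(c,u,v); e=c['eye']; return e+d*(z-e[2])/d[2]
def proj(c,p):
    q=c['rotation'].T@(np.array(p)-c['eye']); K=c['mtx']; return K[0,0]*q[0]/-q[2]+K[0,2], K[1,1]*-q[1]/-q[2]+K[1,2]
E
python3 - <<'E'
from h import *
for n in("top","scene"):
    c=snap(n); cv2.imwrite(f'pics/{n}0.png',c['pixels'].astype('uint8')); np.savez(f'{n}0.npz',**c)
    print(n,c.keys(),c['mtx'].tolist(),c['eye'],c['rotation'].round(3).tolist())
s=robot.read_state();print(s)
E
```

```text
pics
top dict_keys(['pixels', 'mtx', 'eye', 'rotation']) [[469.58698903299336, 0.0, 325.6287774856903], [0.0, 469.58698903299336, 200.29817647417713], [0.0, 0.0, 1.0]] [0.51088615 0.01475135 1.11141353] [0.033, -0.05, -1.554]
scene dict_keys(['pixels', 'mtx', 'eye', 'rotation']) [[433.763146019004, 0.0, 320.3827415012021], [0.0, 433.763146019004, 207.91222515838587], [0.0, 0.0, 1.0]] [ 1.21041875 -0.02569618  0.71618623] [0.603, 0.556, 1.387]
{'t': 0.1, 'q': array([-1.26939521e+00,  1.31084930e-01,  1.48914151e+00, -2.07579939e-05,
        1.52299230e+00, -8.53921453e-02]), 'dq': array([-3.65046749e-04, -2.48558054e-03, -1.69093713e-03,  9.25308776e-05,
        1.70720707e-04, -1.26403126e-03]), 'joint_torque': array([ 1.00265592e-03, -5.61340570e+01, -4.93096018e+01,  7.70741352e-02,
        2.90867651e-02, -4.79133507e-05]), 'tool_pos': array([ 0.22620152, -0.55518889,  0.21770862]), 'orientation': array([-3.08143961e+00, -6.03484359e-01,  3.07555161e-04]), 'force': array([ 0.19432502, -0.37440835, -0.51939093]), 'wrist_torque': array([ 0.04036589, -0.07054815,  0.04671186]), 'gripper_force': 0.0, 'opening': 0.09306202224424427}
```

View pics/top0.png

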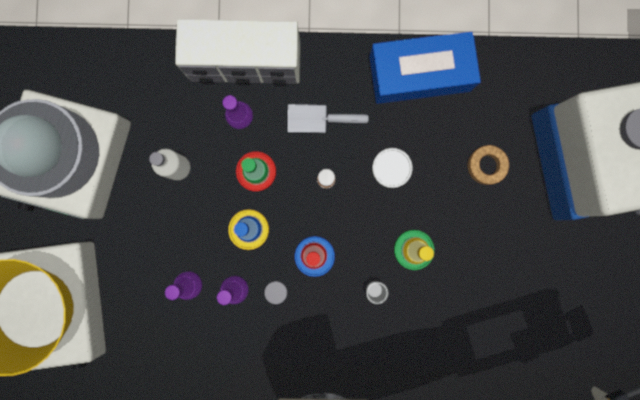

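View pics/scene0.png

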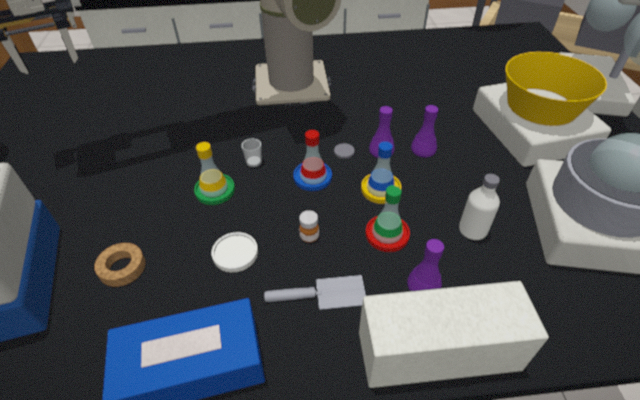

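```bash
sed -i "s/    return c$/    if c['rotation'].size==3: c['rotation']=R.from_rotvec(c['rotation']).as_matrix()\n    return c/" h.py
cat >> h.py <<'E'
RNG={'red':[(0,6),(174,180)],'yellow':[(22,32)],'green':[(50,75)],'blue':[(100,118)]}
def blobs(img,col,smin=120,vmin=50,amin=15):
    h=cv2.cvtColor(img,cv2.COLOR_BGR2HSV); m=np.zeros(h.shape[:2],np.uint8)
    for a,b in RNG[col]: m|=cv2.inRange(h,(a,smin,vmin),(b,255,255))
    n,l,st,ce=cv2.connectedComponentsWithStats(m)
    out=[]
    for i in range(1,n):
        if st[i,4]>=amin:
            pts=np.argwhere(l==i)[:,::-1].astype(np.float32); (x,y),r=cv2.minEnclosingCircle(pts)
            out.append((int(st[i,4]),round(x,1),round(y,1),round(r,1)))
    return sorted(out,reverse=True)[:6]
def state():
    s=robot.read_state(); return s
E
python3 - <<'E'
from h import *
for n in("top","scene"):
    c=dict(np.load(n+'0.npz')); c['rotation']=R.from_rotvec(c['rotation']).as_matrix()
    for k in RNG: 
        b=blobs(c['pixels'].astype(np.uint8),k); print(n,k,[(x,hit(c,x[1],x[2],.014)[:2].round(3).tolist(),hit(c,x[1],x[2],.133)[:2].round(3).tolist()) for x in b])
    if n=='top':
        im=c['pixels'].astype(np.uint8); cv2.imwrite('pics/crop0.png',cv2.resize(im[80:320,150:450],None,fx=2.5,fy=2.5,interpolation=cv2.INTER_CUBIC))
        h=cv2.cvtColor(im,cv2.COLOR_BGR2HSV); m=cv2.inRange(h,(0,0,150),(180,50,255)); m[:140]=0;m[200:]=0;m[:,:360]=0;m[:,430:]=0
        (x,y),r=cv2.minEnclosingCircle(np.argwhere(m>0)[:,::-1].astype(np.float32));print('white',x,y,r,hit(c,x,y,.014))
        print('jar',hit(c,326,177,.06))
E
```

```text
top red [((707, 255.5, 171.2, 20.7), [0.635, 0.168], [0.621, 0.152]), ((317, 313.5, 255.2, 12.3), [0.441, 0.029], [0.448, 0.028])]
top yellow [((2533, 15.3, 318.0, 60.0), [0.287, 0.71], [0.311, 0.635]), ((741, 248.0, 229.3, 21.0), [0.498, 0.183], [0.5, 0.164]), ((385, 418.4, 250.7, 15.5), [0.455, -0.215], [0.461, -0.19])]
top green [((573, 413.8, 249.5, 20.5), [0.458, -0.205], [0.463, -0.181]), ((147, 249.1, 165.0, 7.2), [0.649, 0.184], [0.634, 0.165]), ((78, 255.8, 170.9, 11.7), [0.635, 0.168], [0.622, 0.151])]
top blue [((5341, 423.5, 67.5, 59.3), [0.89, -0.225], [0.849, -0.199]), ((2648, 566.5, 161.0, 59.3), [0.672, -0.565], [0.654, -0.502]), ((730, 314.0, 256.2, 20.8), [0.438, 0.028], [0.446, 0.026]), ((284, 247.5, 228.5, 12.7), [0.5, 0.184], [0.501, 0.165])]
white 392.05157470703125 167.36099243164062 19.743932723999023 [ 0.64920302 -0.152089    0.014     ]
jar [0.6190052  0.00344394 0.06      ]
scene red [((654, 387.5, 231.5, 22.8), [0.64, 0.17], [0.737, 0.137]), ((231, 311.9, 137.4, 9.0), [0.302, 0.041], [0.456, 0.03]), ((185, 313.0, 169.5, 11.5), [0.428, 0.032], [0.56, 0.022])]
scene yellow [((5493, 554.6, 80.8, 51.7), [0.114, 0.796], [0.299, 0.657]), ((288, 375.0, 189.0, 16.6), [0.511, 0.168], [0.63, 0.135]), ((250, 211.7, 180.4, 13.4), [0.438, -0.209], [0.569, -0.178]), ((243, 203.3, 149.6, 9.4), [0.32, -0.238], [0.471, -0.202]), ((67, 397.5, 182.0, 6.9), [0.494, 0.225], [0.616, 0.182])]
scene green [((492, 213.7, 187.0, 20.6), [0.461, -0.203], [0.588, -0.173]), ((228, 393.2, 194.9, 9.2), [0.535, 0.206], [0.649, 0.166]), ((214, 387.8, 226.3, 13.5), [0.626, 0.174], [0.725, 0.14])]
scene blue [((10962, 179.2, 353.9, 89.4), [0.865, -0.236], [0.924, -0.201]), ((4433, 19.5, 270.0, 73.6), [0.655, -0.57], [0.749, -0.478]), ((471, 312.4, 174.5, 19.9), [0.445, 0.029], [0.575, 0.02]), ((200, 385.1, 149.7, 8.8), [0.374, 0.22], [0.516, 0.179]), ((178, 380.6, 181.0, 11.8), [0.486, 0.186], [0.609, 0.15])]
```

View pics/crop0.png

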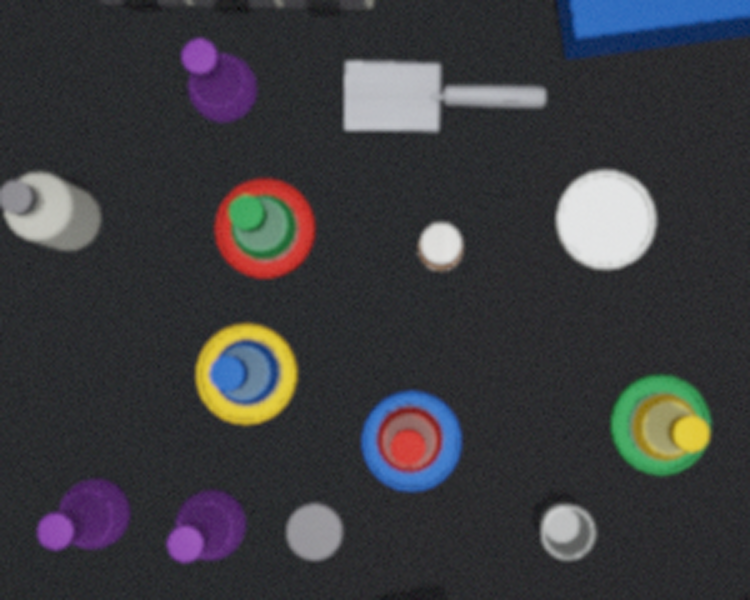

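Candidates for the wanted flasks, top image: red cap (313,259), blue (241,229), green (249,165), yellow (426,254). The look-alikes are purple, at (230,103), (172,292) and (224,297), and rejected by colour. The white bottle at (157,158) is also no part of the job. The crop confirms this as one 4-cycle: red is in blue, blue in yellow, yellow in green, green in red. I'll park red in the white dish first.

play_rows(deltas=[0,0,-15,5.55,60,0,0,-15,5.55,60,0,0,-15,5.55,60,0,0,-5,5.55,60,13,-36,0,0,60,13,-36,0,0,60,13,-36,0,0,60,13,-36,0,0,60,13,-36,0,0,60,13,-36,0,0,60], newtons=20)

```text
t: 0.93
tool_pos: [0.3045, -0.3378, 0.2681]
orientation: [-3.141, 0.002, 0.001]
force: [0.7, 0.7, 0.4]
opening: 0.0602
gripper_force: 0.0
```

```bash
cat >> h.py <<'E'
P=dict(dred=(.635,.168),dyellow=(.498,.183),dgreen=(.458,-.205),dblue=(.438,.028),dwhite=(.649,-.152))
def need(x,y,z):
    s=robot.read_state(); M=R.from_rotvec(s['orientation']).as_matrix()
    d=M.T@(np.array([x,y,z])-s['tool_pos'])*1000
    yaw=np.degrees(np.arctan2(M[1,0],M[0,0]))
    print('t',round(s['t'],2),'pos',s['tool_pos'].round(4),'need mm',d.round(1),'yaw',yaw.round(2),'q',s['q'].round(2),'F',s['force'].round(1),'open',round(s['opening'],4),'gf',round(s['gripper_force'],1))
E
python3 - <<'E'
from h import *
c=dict(np.load('top0.npz')); c['rotation']=R.from_rotvec(c['rotation']).as_matrix()
for n,u,v in [('red',313.2,258.8),('blue',241.2,229.2),('green',248.8,164.8),('yellow',426.4,253.6)]: print(n,hit(c,u,v,.133).round(4))
need(*hit(c,313.2,258.8,.133)[:2],.25)
E
```

```text
red [0.4409 0.028  0.133 ]
blue [0.4997 0.1785 0.133 ]
green [0.6343 0.1661 0.133 ]
yellow [ 0.4552 -0.2071  0.133 ]
t 0.93 pos [ 0.3045 -0.3378  0.2681] need mm [ 135.9 -366.    18.3] yaw -0.07 q [-0.95 -0.29  1.79  0.    1.63  0.62] F [0.7 0.7 0.4] open 0.0602 gf 0.0
```

play_rows(deltas=[14,-37,0,0,60,14,-37,0,0,60,14,-37,0,0,60,14,-37,0,0,60,14,-37,0,0,60,14,-37,0,0,60,14,-37,0,0,60,14,-37,0,0,60,14,-37,0,0,60,10,-33,0,0,60])

```text
t: 1.77
tool_pos: [0.441, 0.0287, 0.2684]
orientation: [-3.141, -0.0, -0.0]
force: [-0.5, 0.1, 0.1]
opening: 0.0601
gripper_force: 0.0
```

Run:
```python
from h import *
need(.4409,.028,.098)
c=snap('scene'); im=c['pixels'].astype(np.uint8); cv2.imwrite('pics/s1.png',im); print(blobs(im,'red'))
```

```text
t 1.77 pos [0.441  0.0287 0.2684] need mm [-1.000e-01  7.000e-01  1.704e+02] yaw 0.0 q [-0.05 -0.32  1.82  0.    1.64  1.52] F [-0.5  0.1  0.1] open 0.0601 gf 0.0
[(658, 387.3, 232.1, 22.8), (230, 312.0, 137.2, 9.1), (181, 313.0, 169.5, 11.5)]
```

View pics/s1.png

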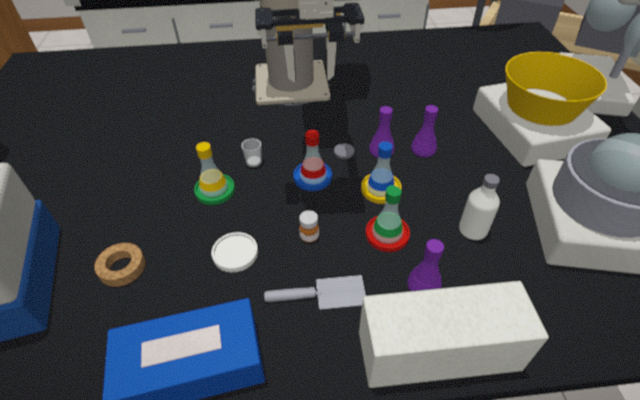

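The scene image shows the gripper directly over the red flask (cap at 312,137), with all the other flasks upright. Next I descend and grip.

play_rows(deltas=[0,0,35,0,60,0,0,35,0,60,0,0,35,0,60,0,0,30,0,60,0,0,20,0,60,0,0,15,0,60,0,0,0,0,22,0,0,0,0,22,0,0,0,0,22,0,0,0,0,22], newtons=20)

```text
t: 2.65
tool_pos: [0.4419, 0.0261, 0.1003]
orientation: [3.141, -0.001, 0.004]
force: [0.4, 0.1, 0.0]
opening: 0.0377
gripper_force: 0.0
```

play_rows(deltas=[0,0,0,0,22,0,0,0,0,22,0,0,-3,0,22,0,0,-7,0,22])

```text
t: 2.98
tool_pos: [0.44, 0.0262, 0.1083]
orientation: [-3.142, 0.001, 0.002]
force: [0.6, 0.3, -1.7]
opening: 0.0296
gripper_force: 20.0
```

Run:
```python
from h import *
need(.649,-.152,.108)
c=snap('scene'); im=c['pixels'].astype(np.uint8); cv2.imwrite('pics/s2.png',cv2.resize(im[60:260,180:480],None,fx=2,fy=2))
```

```text
t 2.98 pos [0.44   0.0262 0.1083] need mm [ 2.091e+02  1.781e+02 -1.000e-01] yaw -0.04 q [-0.06 -0.23  2.04 -0.    1.33  1.51] F [ 0.6  0.3 -1.7] open 0.0296 gf 20.0
```

View pics/s2.png

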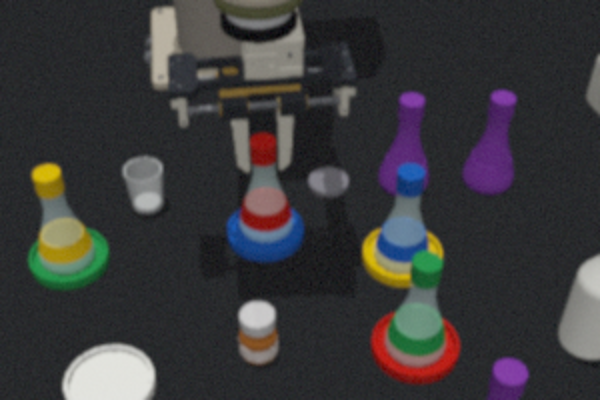

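Gripped: the crop shows the fingers on the red cap (263,150) and the measured opening is 29.6 mm. I lift it and carry it to the white dish.

play_rows(deltas=[0,0,-15,0,22,0,0,-25,0,22,6,5,-25,0,22,15,13,-15,0,22,24,20,0,0,22,27,23,0,0,22,27,23,0,0,22,27,23,0,0,22,27,23,0,0,22,24,20,0,0,22])

```text
t: 3.87
tool_pos: [0.6189, -0.1256, 0.1886]
orientation: [3.141, -0.002, 0.0]
force: [-0.0, 0.7, -1.2]
opening: 0.0298
gripper_force: 20.0
```

play_rows(deltas=[18,15,0,0,22,10,9,0,0,22,4,4,0,0,22,0,0,15,0,22,0,0,25,0,22,0,0,20,0,22,0,0,10,0,22,0,0,0,0,22])

```text
t: 4.53
tool_pos: [0.6472, -0.1508, 0.1152]
orientation: [-3.14, 0.001, 0.009]
force: [-0.4, 0.6, -1.3]
opening: 0.0297
gripper_force: 20.0
```

Run:
```python
from h import *
need(.649,-.152,.0985)
c=snap('scene'); im=c['pixels'].astype(np.uint8); print(blobs(im,'red'))
b=[b for b in blobs(im,'red') if b[1]<300]
cv2.imwrite('pics/s3.png',cv2.resize(im[90:290,150:450],None,fx=2,fy=2))
```

```text
t 4.53 pos [ 0.6472 -0.1508  0.1152] need mm [ 1.9  1.2 16.7] yaw -0.02 q [-0.31  0.37  1.4   0.    1.38  1.26] F [-0.4  0.6 -1.3] open 0.0297 gf 20.0
[(657, 387.4, 231.5, 22.7), (267, 225.0, 207.0, 10.3), (265, 234.1, 237.9, 15.1)]
```

View pics/s3.png

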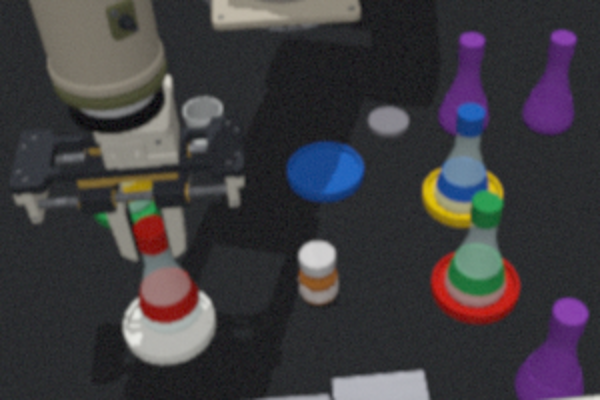

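The crop shows the red flask hanging upright just above the white dish (168,325). I lower and release it.

play_rows(deltas=[1,1,6,0,22,1,0,6,0,22,0,0,3,0,22,0,0,1,0,22,0,0,0,0,22,0,0,0,0,22])

```text
t: 5.08
tool_pos: [0.6518, -0.153, 0.1029]
orientation: [3.142, -0.001, 0.001]
force: [0.0, 0.2, -1.1]
opening: 0.0294
gripper_force: 20.0
```

Run:
```python
from h import *
need(.649,-.152,.0985)
```

```text
t 5.08 pos [ 0.6518 -0.153   0.1029] need mm [-2.8 -1.   4.4] yaw -0.04 q [-0.31  0.39  1.4   0.    1.35  1.26] F [ 0.   0.2 -1.1] open 0.0294 gf 20.0
```

play_rows(deltas=[-1,0,2,0,22,-1,0,1,0,22,0,0,1,0,22,0,0,0,0,22,0,0,0,0,22])

```text
t: 5.5
tool_pos: [0.6504, -0.153, 0.1001]
orientation: [3.141, -0.001, 0.003]
force: [-1.2, 1.6, 6.1]
opening: 0.0297
gripper_force: 20.0
```

Run:
```python
from h import *
need(.649,-.152,.0985)
```

```text
t 5.5 pos [ 0.6504 -0.153   0.1001] need mm [-1.4 -1.   1.6] yaw -0.03 q [-0.31  0.39  1.41  0.    1.35  1.26] F [-1.2  1.6  6.1] open 0.0297 gf 20.0
```

Contact is felt (+6 N). I release, rise and head to the blue flask.

play_rows(deltas=[0,0,0,0,45,0,0,0,0,60,0,0,0,0,60,0,0,-10,0,60,0,0,-30,0,60,0,0,-35,0,60,0,0,-35,0,60,-7,-15,-20,0,60,-13,-29,0,0,60,-15,-33,0,0,60])

```text
t: 6.33
tool_pos: [0.6158, -0.0769, 0.232]
orientation: [3.14, -0.005, 0.008]
force: [0.2, 0.6, 0.4]
opening: 0.0605
gripper_force: 0.0
```

play_rows(deltas=[-15,-33,0,0,60,-15,-33,0,0,60,-15,-33,0,0,60,-15,-33,0,0,60,-15,-33,0,0,60,-15,-33,0,0,60,-13,-29,0,0,60,-9,-20,0,0,60,-4,-8,0,0,60,0,0,0,0,60])

```text
t: 7.17
tool_pos: [0.4982, 0.1808, 0.2294]
orientation: [-3.141, -0.003, -0.001]
force: [0.0, -0.4, -1.0]
opening: 0.0602
gripper_force: 0.0
```

Run:
```python
from h import *
need(.4997,.1785,.0985)
for n in('scene','top'):
  c=snap(n); im=c['pixels'].astype(np.uint8); print(n,blobs(im,'red'),blobs(im,'blue'))
  for col in('red','blue','yellow','green'):
    print(col,[(b[:3],hit(c,b[1],b[2],.133)[:2].round(3)) for b in blobs(im,col) if b[0]<900])
  if n=='scene': cv2.imwrite('pics/s4.png',cv2.resize(im[90:290,150:450],None,fx=2,fy=2))
```

```text
t 7.17 pos [0.4982 0.1808 0.2294] need mm [  1.4   2.3 130.9] yaw 0.12 q [ 0.25 -0.06  1.67  0.    1.54  1.82] F [ 0.  -0.4 -1. ] open 0.0602 gf 0.0
scene [(662, 387.4, 231.5, 22.7), (311, 226.0, 213.1, 10.4), (247, 234.0, 245.5, 14.2)] [(10969, 179.2, 354.0, 89.3), (4435, 20.0, 270.0, 73.8), (1007, 312.3, 174.4, 19.8), (196, 385.1, 149.7, 8.8), (170, 380.6, 181.0, 11.8)]
red [((662, 387.4, 231.5), array([0.737, 0.137])), ((311, 226.0, 213.1), array([ 0.66 , -0.147])), ((247, 234.0, 245.5), array([ 0.738, -0.13 ]))]
blue [((196, 385.1, 149.7), array([0.516, 0.179])), ((170, 380.6, 181.0), array([0.609, 0.15 ]))]
yellow [((277, 375.5, 189.0), array([0.63 , 0.136])), ((245, 211.8, 180.8), array([ 0.57 , -0.178])), ((236, 203.5, 150.0), array([ 0.472, -0.202])), ((64, 397.5, 182.0), array([0.616, 0.182]))]
green [((492, 214.0, 189.0), array([ 0.594, -0.172])), ((233, 393.2, 194.9), array([0.649, 0.166])), ((214, 387.9, 225.9), array([0.724, 0.14 ]))]
top [(704, 255.5, 171.1, 20.7), (165, 399.0, 161.5, 7.5), (114, 391.8, 166.8, 11.9)] [(5345, 423.5, 67.0, 59.0), (2645, 565.6, 161.1, 59.2), (1344, 314.2, 256.1, 20.8), (39, 237.5, 229.0, 5.0)]
red [((704, 255.5, 171.1), array([0.621, 0.152])), ((165, 399.0, 161.5), array([ 0.647, -0.149])), ((114, 391.8, 166.8), array([ 0.635, -0.133]))]
blue [((39, 237.5, 229.0), array([0.5  , 0.186]))]
yellow [((389, 418.2, 251.2), array([ 0.46, -0.19])), ((21, 235.5, 238.0), array([0.481, 0.19 ]))]
green [((577, 413.6, 249.6), array([ 0.463, -0.18 ])), ((145, 249.0, 164.9), array([0.634, 0.166])), ((70, 255.8, 170.9), array([0.622, 0.151]))]
```

View pics/s4.png

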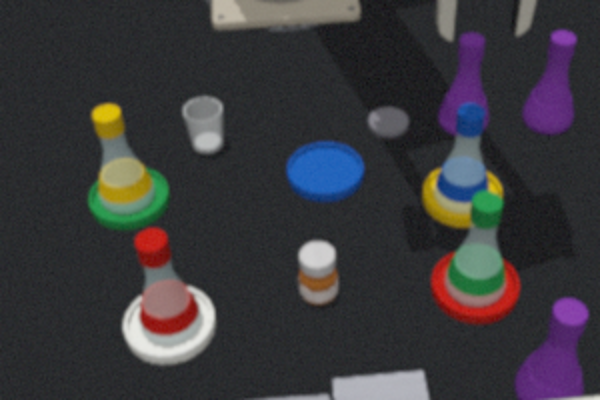

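Red stands upright in the white dish (168,320) and the jar is untouched. Next, the blue flask.

play_rows(deltas=[1,1,30,0,60,0,1,35,0,60,0,0,30,0,60,0,0,20,0,60,0,0,15,0,60,0,0,0,0,60,0,0,0,0,22,0,0,0,0,22,0,0,0,0,22,0,0,0,0,22])

```text
t: 8.1
tool_pos: [0.5011, 0.1772, 0.1004]
orientation: [-3.141, 0.002, -0.004]
force: [-0.3, -0.1, -0.6]
opening: 0.0378
gripper_force: 0.0
```

play_rows(deltas=[0,0,0,0,22,0,0,0,0,22,0,0,-5,0,22,0,0,-15,0,22,0,0,-25,0,22,0,0,-25,0,22,0,0,-15,0,22,0,0,-5,0,22,0,0,0,0,22])

```text
t: 8.85
tool_pos: [0.5008, 0.1775, 0.1905]
orientation: [-3.141, 0.001, -0.005]
force: [0.3, -0.2, -0.7]
opening: 0.0297
gripper_force: 20.0
```

Run:
```python
from h import *
need(.438,.028,.0985)
```

```text
t 8.85 pos [0.5008 0.1775 0.1905] need mm [-63.  149.6  91.7] yaw -0.03 q [ 0.24 -0.04  1.72  0.    1.46  1.82] F [ 0.3 -0.2 -0.7] open 0.0297 gf 20.0
```

play_rows(deltas=[-3,7,0,0,22,-7,16,0,0,22,-9,23,0,0,22,-11,26,0,0,22,-11,26,0,0,22,-10,24,0,0,22,-7,17,0,0,22,-4,8,0,0,22,0,2,10,0,22,0,0,25,0,22])

```text
t: 9.68
tool_pos: [0.4398, 0.0278, 0.1553]
orientation: [-3.142, 0.003, -0.009]
force: [1.2, 0.4, -0.8]
opening: 0.0297
gripper_force: 20.0
```

play_rows(deltas=[0,0,25,0,22,0,0,15,0,22,0,0,5,0,22,0,0,0,0,22,0,0,0,0,22])

```text
t: 10.1
tool_pos: [0.4377, 0.0287, 0.1085]
orientation: [-3.141, 0.0, 0.001]
force: [-0.1, 0.7, -1.1]
opening: 0.0295
gripper_force: 20.0
```

Run:
```python
from h import *
need(.438,.028,.0985)
```

```text
t 10.1 pos [0.4377 0.0287 0.1085] need mm [ 0.3  0.7 10. ] yaw -0.0 q [-0.05 -0.24  2.05  0.    1.33  1.52] F [-0.1  0.7 -1.1] open 0.0295 gf 20.0
```

play_rows(deltas=[0,0,4,0,22,0,0,3,0,22,0,0,2,0,22,0,0,1,0,22,0,0,0,0,22,0,0,0,0,22])

```text
t: 10.6
tool_pos: [0.4385, 0.0284, 0.0996]
orientation: [-3.141, 0.001, -0.003]
force: [-0.4, 1.1, 5.0]
opening: 0.0296
gripper_force: 20.0
```

Run:
```python
from h import *
need(.4552,-.2071,.228)
```

```text
t 10.6 pos [0.4385 0.0284 0.0996] need mm [  17.1  235.4 -128.5] yaw -0.04 q [-0.05 -0.23  2.06  0.    1.31  1.52] F [-0.4  1.1  5. ] open 0.0296 gf 20.0
```

Blue is seated in its dish (+5 N). I release and go to the yellow flask.

play_rows(deltas=[0,0,0,0,45,0,0,0,0,60,0,0,0,0,60,0,0,-10,0,60,0,0,-30,0,60,0,0,-35,0,60,0,0,-35,0,60,0,0,-20,0,60,1,15,0,0,60,2,30,0,0,60])

```text
t: 11.43
tool_pos: [0.442, -0.0156, 0.2318]
orientation: [-3.141, -0.004, -0.007]
force: [0.7, 0.0, -0.4]
opening: 0.0596
gripper_force: 0.0
```

play_rows(deltas=[3,35,0,0,60,3,35,0,0,60,3,35,0,0,60,2,35,0,0,60,2,28,0,0,60,1,15,0,0,60,0,7,0,0,60,0,0,0,0,60])

```text
t: 12.1
tool_pos: [0.4543, -0.208, 0.2289]
orientation: [3.142, -0.004, -0.0]
force: [-0.7, -0.3, 0.2]
opening: 0.0602
gripper_force: 0.0
```

Run:
```python
from h import *
need(.4552,-.2071,.0985)
```

```text
t 12.1 pos [ 0.4543 -0.208   0.2289] need mm [  0.9  -0.9 130.4] yaw -0.15 q [-0.53 -0.15  1.75 -0.    1.54  1.04] F [-0.7 -0.3  0.2] open 0.0602 gf 0.0
```

play_rows(deltas=[1,-1,30,0,60,0,0,35,0,60,0,0,30,0,60,0,0,20,0,60,0,0,15,0,60,0,0,0,0,60,0,0,0,0,22,0,0,0,0,22,0,0,0,0,22,0,0,0,0,22])

```text
t: 12.93
tool_pos: [0.4567, -0.2062, 0.1004]
orientation: [3.14, -0.001, 0.004]
force: [-0.1, 1.0, 0.2]
opening: 0.0381
gripper_force: 0.0
```

play_rows(deltas=[0,0,0,0,22,0,0,0,0,22,0,0,-5,0,22,0,0,-20,0,22,0,0,-30,0,22,0,0,-35,0,22,0,0,-30,0,22,0,0,-20,0,22,0,0,-10,0,22,0,0,0,0,22])

```text
t: 13.77
tool_pos: [0.4567, -0.2065, 0.2516]
orientation: [3.139, -0.001, 0.006]
force: [0.5, 0.8, -2.2]
opening: 0.0295
gripper_force: 20.0
```

Run:
```python
from h import *
need(.498,.183,.0985)
c=snap('scene'); im=c['pixels'].astype(np.uint8)
cv2.imwrite('pics/s5.png',cv2.resize(im[60:290,120:450],None,fx=2,fy=2))
```

```text
t 13.77 pos [ 0.4567 -0.2065  0.2516] need mm [  40.4 -389.9  152.3] yaw -0.04 q [-0.53 -0.16  1.71  0.    1.58  1.04] F [ 0.5  0.8 -2.2] open 0.0295 gf 20.0
```

View pics/s5.png

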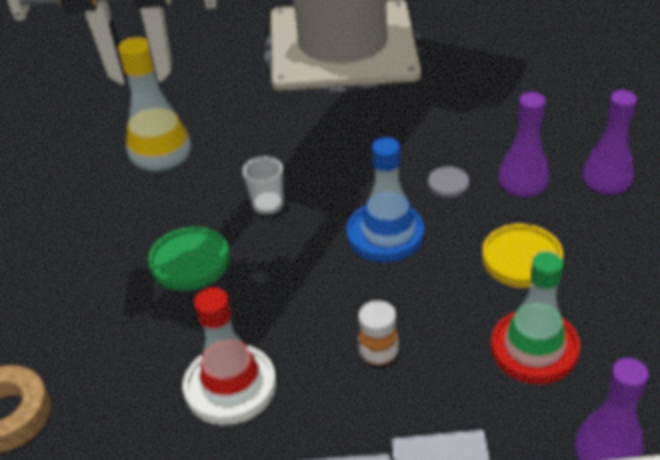

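The picture shows blue standing in the blue dish (385,225) and yellow held clear (155,110), with the green dish empty. I carry yellow high, over to the yellow dish.

play_rows(deltas=[1,-8,0,0,22,2,-18,0,0,22,4,-27,0,0,22,5,-33,0,0,22,5,-34,0,0,22,5,-34,0,0,22,5,-34,0,0,22,4,-34,0,0,22,3,-34,0,0,22,2,-34,0,0,22])

```text
t: 14.65
tool_pos: [0.4903, 0.0863, 0.246]
orientation: [3.141, -0.001, -0.006]
force: [0.2, -0.4, -0.4]
opening: 0.0293
gripper_force: 20.0
```

play_rows(deltas=[2,-33,0,0,22,2,-27,0,0,22,0,-20,0,0,22,0,-13,0,0,22,0,-7,0,0,22,0,0,10,0,22,0,0,30,0,22,0,0,35,0,22,0,0,30,0,22,0,0,20,0,22])

```text
t: 15.48
tool_pos: [0.4936, 0.1821, 0.1189]
orientation: [3.14, -0.003, -0.007]
force: [0.3, -0.1, -1.2]
opening: 0.0294
gripper_force: 20.0
```

play_rows(deltas=[0,0,10,0,22,0,0,5,0,22,0,0,0,0,22,0,0,0,0,22])

```text
t: 15.82
tool_pos: [0.4967, 0.1839, 0.1098]
orientation: [-3.141, 0.002, -0.002]
force: [0.3, -0.1, 0.0]
opening: 0.0295
gripper_force: 20.0
```

Run:
```python
from h import *
need(.498,.183,.0985)
```

```text
t 15.82 pos [0.4967 0.1839 0.1098] need mm [ 1.3  0.9 11.3] yaw -0.08 q [ 0.26  0.02  1.81 -0.    1.31  1.83] F [ 0.3 -0.1  0. ] open 0.0295 gf 20.0
```

play_rows(deltas=[1,0,4,0,22,0,0,3,0,22,0,0,2,0,22,0,0,1,0,22,0,0,0,0,22,0,0,0,0,22])

```text
t: 16.32
tool_pos: [0.4975, 0.1841, 0.0995]
orientation: [3.142, -0.001, 0.002]
force: [-1.0, -0.9, 5.2]
opening: 0.0297
gripper_force: 20.0
```

Run:
```python
from h import *
need(.6343,.1661,.228)
```

```text
t 16.32 pos [0.4975 0.1841 0.0995] need mm [ 137.    17.9 -128.3] yaw -0.03 q [ 0.26  0.03  1.81 -0.    1.29  1.83] F [-1.  -0.9  5.2] open 0.0297 gf 20.0
```

Yellow is seated. I release and go to the green flask.

play_rows(deltas=[0,0,0,0,45,0,0,0,0,60,0,0,0,0,60,0,0,-10,0,60,0,0,-30,0,60,0,0,-35,0,60,0,0,-35,0,60,0,0,-20,0,60,12,2,0,0,60,23,3,0,0,60])

```text
t: 17.15
tool_pos: [0.5325, 0.1801, 0.2325]
orientation: [-3.14, -0.001, -0.007]
force: [0.0, -0.8, -0.3]
opening: 0.0603
gripper_force: 0.0
```

play_rows(deltas=[28,4,0,0,60,28,4,0,0,60,24,3,0,0,60,15,2,0,0,60,7,0,0,0,60,0,0,0,0,60])

```text
t: 17.65
tool_pos: [0.6345, 0.1659, 0.2285]
orientation: [-3.142, 0.002, 0.001]
force: [0.0, 0.2, -0.6]
opening: 0.0601
gripper_force: 0.0
```

Run:
```python
from h import *
need(.6343,.1661,.0985)
```

```text
t 17.65 pos [0.6345 0.1659 0.2285] need mm [ -0.2  -0.2 130. ] yaw -0.08 q [0.18 0.28 1.3  0.   1.56 1.75] F [ 0.   0.2 -0.6] open 0.0601 gf 0.0
```

play_rows(deltas=[0,0,30,0,60,0,0,35,0,60,0,0,30,0,60,0,0,20,0,60,0,0,15,0,60,0,0,0,0,60,0,0,0,0,22,0,0,0,0,22,0,0,0,0,22,0,0,0,0,22])

```text
t: 18.48
tool_pos: [0.6349, 0.1664, 0.1009]
orientation: [-3.141, 0.001, -0.005]
force: [-0.2, -0.3, -0.2]
opening: 0.0374
gripper_force: 0.0
```

play_rows(deltas=[0,0,0,0,22,0,0,0,0,22,0,0,-5,0,22,0,0,-20,0,22,0,0,-30,0,22,0,0,-35,0,22,0,0,-30,0,22,0,0,-20,0,22,0,0,-10,0,22,0,0,0,0,22])

```text
t: 19.32
tool_pos: [0.6351, 0.1663, 0.252]
orientation: [-3.141, 0.001, -0.008]
force: [-0.2, 0.5, -1.1]
opening: 0.0295
gripper_force: 20.0
```

Run:
```python
from h import *
need(.458,-.205,.0985)
c=snap('scene'); im=c['pixels'].astype(np.uint8)
cv2.imwrite('pics/s6.png',cv2.resize(im[60:290,140:470],None,fx=2,fy=2))
```

```text
t 19.32 pos [0.6351 0.1663 0.252 ] need mm [-177.6  371.5  152.3] yaw -0.04 q [ 0.18  0.27  1.27 -0.    1.6   1.75] F [-0.2  0.5 -1.1] open 0.0295 gf 20.0
```

View pics/s6.png

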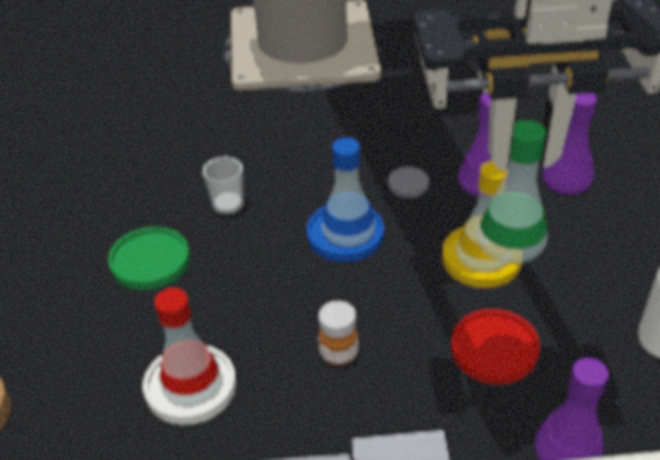

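Yellow stands in the yellow dish (485,245) and green is held (515,200). I carry it to the green dish (150,257).

play_rows(deltas=[-4,8,0,0,22,-8,17,0,0,22,-12,25,0,0,22,-15,31,0,0,22,-15,32,0,0,22,-15,32,0,0,22,-15,32,0,0,22,-15,32,0,0,22,-15,32,0,0,22,-15,31,0,0,22])

```text
t: 20.2
tool_pos: [0.5019, -0.1072, 0.2457]
orientation: [-3.141, 0.001, 0.007]
force: [0.8, -0.6, -1.5]
opening: 0.0295
gripper_force: 20.0
```

play_rows(deltas=[-15,31,0,0,22,-13,27,0,0,22,-10,20,0,0,22,-7,14,0,0,22,-3,7,0,0,22,0,0,10,0,22,0,0,30,0,22,0,0,35,0,22,0,0,30,0,22,0,0,20,0,22])

```text
t: 21.03
tool_pos: [0.4544, -0.2023, 0.1182]
orientation: [-3.138, -0.0, 0.008]
force: [-0.0, -0.1, -1.4]
opening: 0.0294
gripper_force: 20.0
```

play_rows(deltas=[0,0,10,0,22,0,0,5,0,22,0,0,0,0,22,0,0,0,0,22])

```text
t: 21.37
tool_pos: [0.4573, -0.2048, 0.1095]
orientation: [3.141, -0.0, 0.002]
force: [1.0, -0.6, -1.9]
opening: 0.0297
gripper_force: 20.0
```

Run:
```python
from h import *
need(.458,-.205,.0985)
```

```text
t 21.37 pos [ 0.4573 -0.2048  0.1095] need mm [ 0.7  0.2 11. ] yaw -0.01 q [-0.52 -0.06  1.89  0.    1.31  1.05] F [ 1.  -0.6 -1.9] open 0.0297 gf 20.0
```

play_rows(deltas=[0,0,4,0,22,0,0,3,0,22,0,0,2,0,22,0,0,1,0,22,0,0,0,0,22,0,0,0,0,22])

```text
t: 21.87
tool_pos: [0.4572, -0.2051, 0.0998]
orientation: [3.141, -0.001, 0.002]
force: [-1.7, 1.5, 5.5]
opening: 0.0297
gripper_force: 20.0
```

Run:
```python
from h import *
need(.648,-.1515,.228)
```

```text
t 21.87 pos [ 0.4572 -0.2051  0.0998] need mm [ 190.9  -53.7 -127.9] yaw -0.04 q [-0.52 -0.05  1.89  0.    1.29  1.05] F [-1.7  1.5  5.5] open 0.0297 gf 20.0
```

Green is seated. I release and go back to the red flask.

play_rows(deltas=[0,0,0,0,45,0,0,0,0,60,0,0,0,0,60,0,0,-10,0,60,0,0,-30,0,60,0,0,-35,0,60,0,0,-35,0,60,0,0,-20,0,60,12,-4,0,0,60,24,-7,0,0,60])

```text
t: 22.7
tool_pos: [0.4931, -0.1952, 0.2324]
orientation: [3.139, -0.004, 0.007]
force: [-0.6, 0.5, -0.5]
opening: 0.06
gripper_force: 0.0
```

play_rows(deltas=[32,-9,0,0,60,35,-10,0,0,60,35,-10,0,0,60,28,-8,0,0,60,17,-4,0,0,60,8,-2,0,0,60,0,0,0,0,60])

```text
t: 23.28
tool_pos: [0.6485, -0.1503, 0.2285]
orientation: [-3.141, -0.001, 0.001]
force: [0.4, -0.2, -0.5]
opening: 0.0598
gripper_force: 0.0
```

Run:
```python
from h import *
need(.649,-.1515,.0985)
```

```text
t 23.28 pos [ 0.6485 -0.1503  0.2285] need mm [  0.6   1.2 130. ] yaw 0.03 q [-0.3   0.3   1.27  0.    1.57  1.27] F [ 0.4 -0.2 -0.5] open 0.0598 gf 0.0
```

play_rows(deltas=[0,1,30,0,60,0,0,35,0,60,0,0,30,0,60,0,0,20,0,60,0,0,15,0,60,0,0,0,0,60,0,0,0,0,22,0,0,0,0,22,0,0,0,0,22,0,0,0,0,22])

```text
t: 24.12
tool_pos: [0.6486, -0.1525, 0.1008]
orientation: [3.141, -0.001, 0.005]
force: [-1.1, -0.9, -0.2]
opening: 0.0378
gripper_force: 0.0
```

play_rows(deltas=[0,0,0,0,22,0,0,0,0,22,0,0,-5,0,22,0,0,-20,0,22,0,0,-30,0,22,0,0,-35,0,22,0,0,-30,0,22,0,0,-20,0,22,0,0,-10,0,22,0,0,0,0,22])

```text
t: 24.95
tool_pos: [0.6489, -0.1523, 0.2521]
orientation: [3.14, -0.001, 0.007]
force: [1.3, -0.0, -1.1]
opening: 0.0296
gripper_force: 20.0
```

Run:
```python
from h import *
need(.635,.168,.0985)
```

```text
t 24.95 pos [ 0.6489 -0.1523  0.2521] need mm [ -14.8 -320.5  153. ] yaw -0.03 q [-0.31  0.3   1.24  0.    1.6   1.26] F [ 1.3 -0.  -1.1] open 0.0296 gf 20.0
```

play_rows(deltas=[0,-8,0,0,22,-1,-17,0,0,22,-1,-25,0,0,22,-1,-31,0,0,22,-2,-32,0,0,22,-2,-32,0,0,22,-2,-32,0,0,22,-2,-32,0,0,22,-1,-31,0,0,22,-1,-28,0,0,22])

```text
t: 25.78
tool_pos: [0.6326, 0.1196, 0.2458]
orientation: [-3.141, -0.001, 0.007]
force: [0.5, -0.5, -1.7]
opening: 0.0298
gripper_force: 20.0
```

play_rows(deltas=[-1,-23,0,0,22,0,-16,0,0,22,0,-9,0,0,22,0,-4,0,0,22,0,0,10,0,22,0,0,30,0,22,0,0,35,0,22,0,0,30,0,22,0,0,20,0,22,0,0,10,0,22])

```text
t: 26.62
tool_pos: [0.6312, 0.1658, 0.1082]
orientation: [3.14, -0.004, -0.011]
force: [-0.4, -0.7, -1.8]
opening: 0.0293
gripper_force: 20.0
```

play_rows(deltas=[0,0,5,0,22,0,0,0,0,22,0,0,0,0,22])

```text
t: 26.87
tool_pos: [0.6348, 0.1676, 0.1101]
orientation: [-3.141, 0.002, -0.003]
force: [0.4, -0.7, -0.7]
opening: 0.0296
gripper_force: 20.0
```

Run:
```python
from h import *
need(.635,.168,.0985)
```

```text
t 26.87 pos [0.6348 0.1676 0.1101] need mm [ 0.1 -0.4 11.6] yaw -0.08 q [ 0.18  0.35  1.44 -0.    1.36  1.75] F [ 0.4 -0.7 -0.7] open 0.0296 gf 20.0
```

play_rows(deltas=[0,0,4,0,22,0,0,3,0,22,0,0,2,0,22,0,0,1,0,22,0,0,0,0,22,0,0,0,0,22])

```text
t: 27.37
tool_pos: [0.6345, 0.1684, 0.1]
orientation: [-3.141, 0.001, -0.003]
force: [-2.6, 0.9, 5.9]
opening: 0.0296
gripper_force: 20.0
```

Run:
```python
from h import *
need(.635,.168,.0985)
```

```text
t 27.37 pos [0.6345 0.1684 0.1   ] need mm [0.5 0.4 1.5] yaw -0.02 q [0.18 0.36 1.44 0.   1.34 1.75] F [-2.6  0.9  5.9] open 0.0296 gf 20.0
```

play_rows(deltas=[0,0,0,0,45,0,0,0,0,60,0,0,0,0,60,0,0,-10,0,60,0,0,-30,0,60,0,0,-35,0,60,0,0,-35,0,60,0,0,-30,0,60,0,15,-10,0,60,-10,30,0,0,60])

```text
t: 28.2
tool_pos: [0.6264, 0.125, 0.2539]
orientation: [-3.14, -0.004, -0.013]
force: [0.3, -0.6, 0.1]
opening: 0.0601
gripper_force: 0.0
```

play_rows(deltas=[-15,30,0,0,60,-20,30,0,0,60,-20,30,0,0,60,-20,30,0,0,60,-20,30,0,0,60,-20,20,0,0,60,-15,15,0,0,60,-10,10,0,0,60,0,0,0,0,60,0,0,0,0,60])

```text
t: 29.03
tool_pos: [0.4837, -0.0722, 0.2488]
orientation: [-3.141, 0.003, -0.001]
force: [0.1, 0.4, -0.1]
opening: 0.06
gripper_force: 0.0
```

Run:
```python
from h import *
need(.5,-.05,.25)
for n in('scene','top'):
  c=snap(n); im=c['pixels'].astype(np.uint8)
  for col in('red','blue','yellow','green'):
    print(n,col,[(b,hit(c,b[1],b[2],.133 if n=='top' else .12)[:2].round(3)) for b in blobs(im,col) if b[0]<1500])
  if n=='scene': cv2.imwrite('pics/s7.png',cv2.resize(im[60:290,140:470],None,fx=2,fy=2))
```

```text
t 29.03 pos [ 0.4837 -0.0722  0.2488] need mm [ 16.3 -22.2  -1.2] yaw -0.12 q [-0.25 -0.19  1.74  0.    1.58  1.32] F [ 0.1  0.4 -0.1] open 0.06 gf 0.0
scene red [((968, 387.4, 231.5, 22.8), array([0.726, 0.14 ])), ((237, 394.4, 194.9, 9.6), array([0.637, 0.173]))]
scene blue [((741, 312.0, 173.7, 20.0), array([0.558, 0.02 ])), ((229, 312.5, 136.4, 9.2), array([0.436, 0.033]))]
scene yellow [((599, 380.7, 186.0, 20.4), array([0.61 , 0.152])), ((192, 386.4, 148.7, 8.4), array([0.498, 0.187]))]
scene green [((702, 214.0, 188.5, 20.5), array([ 0.579, -0.176])), ((223, 204.9, 149.9, 9.1), array([ 0.456, -0.203]))]
top red [((1113, 255.5, 170.9, 20.6), array([0.622, 0.152]))]
top blue [((757, 314.2, 256.1, 20.8), array([0.446, 0.026]))]
top yellow [((1163, 248.1, 229.4, 21.0), array([0.499, 0.164]))]
top green []
```

View pics/s7.png

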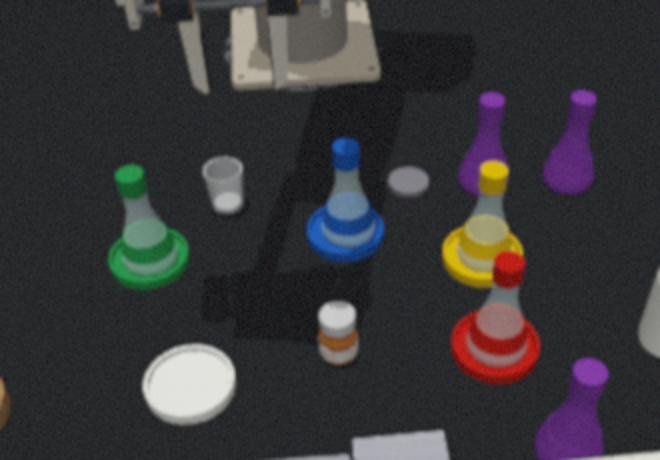

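The final picture shows every flask upright in its own dish: green (148,240), blue (345,215), yellow (485,235), red (498,325). The white dish (190,382) is empty and the jar (338,330) is where it was.

```bash
python3 -c "
from plant import robot
print(robot.close_job())"
```

```text
the job is handed in; nothing more can be done
None
```

I moved all four flasks to the dishes of their own colour and handed the job in at about 29 s; the last picture showed all four upright, the white dish empty and the jar where it was.

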